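# Hang the green circuit board on the inspection rail and slide it to the yellow band

### The job

Take the hanging carrier with the green circuit board out of its stand and hook it over the rail at the white loading band. Then slide it along the rail, without lifting it off, until it is centred on the yellow band, and leave it hanging there. Do not disturb the carrier with the blue board.

Things in the scene. Friction and masses are not known exactly. Their poses are not given: they have to be found in the camera images.
- green_grip (a point): Centre of the green grip tab on top of the loose carrier (150 g) with the GREEN circuit board. Tab: 10 mm thick (x), 24 wide (y), from 26 below to 20 above this point; pinch it from above across x. x points to the hook's lip side, y along the board, z up. At the start the board's lower 35 mm stands in a fixed black guide stand (136 mm in y, 70 in x, 44 high); draw it straight up.
- green_seat (a point): Under the hook of the green carrier, 38 mm below green_grip, same axes: where the rail's axis lies once hung. The hook opens downward, an inverted V (apex 8 mm above), 24 mm wide in y. Free gap in x: 17 mm to the -x side (stem), 18 mm to +x (lip, 8 mm thick, ends 32 mm below). The board hangs 21 mm to the -x side: 104 mm in y, 8 thick, from 32 to 92 mm below this point.
- blue_grip (a point): Same point as green_grip on the other carrier, identical but with a BLUE board and tab, in a stand of its own; leave it alone. Its top is 20 mm above this point, about 158 mm above the bench. The two stands swap places at random.
- load (a point): Centre of the white band (30 mm wide) on the axis of a fixed round dark steel rail, 12 mm in diameter, 160 mm above the bench. y runs along the rail to the yellow band, x across it away from the robot; hang the carrier with its x along this x (board on the robot's side). Posts (17 mm above the axis) leave the rail free from y -77 to +317 mm. Base plate 90 mm deep (x), 12 high.
- mark (a point): Centre of the yellow band (30 mm wide) on the rail's axis, 130 to 220 mm from the white band towards +y; axes as for the white band. A yellow stripe on the base plate lies beneath it.

How it is judged (in metres and radians):
On the way, in this order (a step that is already met when the one before it is completed fails the run):
1. the green board's carrier is hooked over the rail at the white band (x of green_grip in the frame of load between -0.018 and 0.018 m and y of green_grip in the frame of load between -0.03 and 0.03 m and z of green_grip in the frame of load between 0.0257 and 0.0497 m), for 0.2 s.
2. hanging on the rail, it has been slid to the yellow band (x of green_grip in the frame of mark between -0.018 and 0.018 m and y of green_grip in the frame of mark between -0.015 and 0.015 m and z of green_grip in the frame of mark between 0.0257 and 0.0497 m), for 0.2 s.
At the end, for the whole second after the job is handed in: The green board's carrier hangs on the rail, its tab within 15 mm of the yellow band's centre along the rail and within 18 mm across it, seated (tab centre 26 to 46 mm above the rail's axis), within 0.3 rad of upright and 0.25 rad of the rail's direction, released and at rest (x of green_grip in the frame of mark between -0.018 and 0.018 m and y of green_grip in the frame of mark between -0.015 and 0.015 m and z of green_grip in the frame of mark between 0.0257 and 0.0457 m and angle between green_grip's own z axis and vertical below 0.3 rad and angle between the y axis of green_grip and the y axis of mark, either way round below 0.25 rad and linear speed of green_carrier below 0.03 m/s); the robot touches nothing.
It fails at once if the green carrier is carried above the rail, past the white band, instead of being slid along it (y of green_grip in the frame of load between 0.05 and 0.3 m and x of green_grip in the frame of load between -0.06 and 0.06 m and z of green_grip in the frame of load above 0.0627 m).
It fails at once if the blue board's carrier is moved by more than 15 mm (distance of blue_grip from where it was at the start of the episode above 0.015 m).
It also fails if it takes over 48 s, if anything falls off the work surface, if the arm or the gripper's body presses on something with over 40 N, if the wrist force passes 120 N, or if a joint passes its speed limit or range.

### The arm

A 6-joint arm with a two-finger parallel gripper is mounted at the origin on the work surface. World frame = base frame: x ahead of the robot, y to its left, z up, the work surface at z = 0. Lengths are in m, angles in degrees, forces in N, time in s.
With the tool pointing down it reaches from about 0.4 to 0.825 m from the base axis. Payload 7 kg.
Tool frame: the origin (TCP) lies on the centre line of the jaws, within the pads' length; the fingertips stand 14 mm ahead of it and the grasp point (between the pads) lies 5 mm behind it; z points along the fingers, x is the direction in which the jaws open and shut, and the axes are right-handed (so a half turn about z gives the same grasp; the last joint's range is limited). The gripper opens to 88 mm and grips with 3 to 60 N. Pads are 19 mm wide; open, the fingers measure 130 mm over their backs; the gripper's body (78 mm by 193 mm) begins 47 mm behind the grasp point.
Start: joints at [-59.754, 20.546, 0.682, 0, -70.136, -16.507], TCP at [0.16, -0.656, 0.241] pointing down, gripper open.
Joint ranges: [-176.03, 176.03], [-82.01, 121.73], [-58.28, 71.71], [-173.87, 95.51], [-174.79, -0.11], [-173.66, 173.66]. Speed limits (degrees/s): [136.94, 136.94, 172.46, 180, 180, 180].

### API

Orientations are given as [roll, pitch, yaw] about the fixed x, y, z axes, in that order (R = Rz(yaw) Ry(pitch) Rx(roll)).
In Python, from plant import * gives the robot as it stands.
- The arm moves only by the shell command python3 -m handwheel 'ROWS' [OPENING]. ROWS is JSON, a list of rows, each a list of 2 entries, a list of its own where there are three numbers: the shift along the tool's x, y, z each as a share of 0.2 m, from -1 to 1, then the turn, a rotation vector about the tool's x, y, z each as a share of 360 degrees, from -1 to 1. In form: [[[tx, ty, tz], [ax, ay, az]], ...]. A call has 1 to 5 rows; each row is the pose to reach, as a shift and turn from the pose commanded when the call began, along the tool's axes at that moment, turning the shorter way round; what a row does not reach only later rows make up. A row lasts 1/12 s, in which the tool goes at most 41.7 mm and 7.16 degrees, less where a joint would pass 70% of its speed; a pose out of reach is approached as far as the arm can. A call with a number of a shift or a turn outside -1 to 1 is refused whole. A call with a gripper value outside its range is refused whole. OPENING is the closure, from -1 (fully open) to 1 (shut), set as the call begins (- or left out, the last holds). The fingers move at their own pace and stop on an object; the grip force is fixed at half the most. Time passes only in rows, so rows that repeat a pose let the fingers close. It gives the time, the measured TCP pose, the force and the opening at its end, in the units of the state.
- get_obs(): the state, without advancing time (a new reading comes with each control period).
- snapshot(name): name is "side" or "top"; returns a dict with "color" (384x512x3 uint8, red, green, blue), "z_map" (384x512 float32, m along the optical axis (not along the pixel's ray), 0 where there is no reading), "intrinsics" (3x3 intrinsics, pixels), "distortion" ([k1, k2, p1, p2, k3] as OpenCV has them; the pictures are not rectified), "rvec" (rotation vector, rad) and "tvec" (3), from world to camera coordinates, as OpenCV has them. Camera axes: x right, y down, z forward; pixel columns grow to the right and rows downward; lengths in m; the calibration is good to about 2 mm. A picture is of the moment at which its call begins.
- close_job(): hands the job in, once; it reports no verdict.
The state is a dict: "clock": time; "joint_pos": joint angles; "qvel": joint speeds; "tau": joint torques, N m; "tool_pos": TCP position; "orientation": TCP orientation; "force": force on the tool from outside, world axes, zero at the start; "moment": the same for the moment, N m; "opening": finger opening in m.
Only numpy, scipy, OpenCV 4.12 (cv2) and the standard library are available. Lean on these libraries where they do the work, as an engineer would, in place of code of your own. Each camera call takes 0.05 s, during which the arm holds its last target. There are 200 camera calls.

## Working session

There is one attempt and no reset: what is moved stays moved. The work goes in short steps, Python scripts to look and compute and a shell command to move; the robot and the scene stay as the last step left them, time stands still between calls to the robot, and variables do not carry over. Pictures are saved under pics/ and viewed, about 8 in all and at most 12, crops included, and the job is handed in when it is done.

```bash
mkdir -p pics; cat > h.py <<'E'
from plant import *
import numpy as np, cv2
def px2w(s,u,v,r=1):
    z=s["z_map"][v-r:v+r+1,u-r:u+r+1]; z=np.median(z[z>0])
    p=cv2.undistortPoints(np.array([[[u,v]]],float),np.array(s["intrinsics"]),np.array(s["distortion"]))[0,0]
    R=cv2.Rodrigues(np.array(s["rvec"],float))[0]
    return R.T@(np.array([p[0]*z,p[1]*z,z])-np.array(s["tvec"]).ravel())
def cloud(s):
    z=s["z_map"];h,w=z.shape
    u,v=np.meshgrid(np.arange(w),np.arange(h))
    p=cv2.undistortPoints(np.stack([u,v],-1).reshape(-1,1,2).astype(float),np.array(s["intrinsics"]),np.array(s["distortion"])).reshape(h,w,2)
    R=cv2.Rodrigues(np.array(s["rvec"],float))[0]
    c=np.dstack([p*z[...,None],z])-np.array(s["tvec"]).ravel()
    W=c@R; W[z<=0]=np.nan
    return W
E
python3 - <<'E'
from h import *
a=[]
for n in("top","side"):
    s=snapshot(n);np.save(n+"0.npy",s,allow_pickle=True);cv2.imwrite(f"pics/{n}0.png",cv2.resize(s["color"][...,::-1],None,fx=1.5,fy=1.5))
print(get_obs())
E
```

```text
{'clock': 0.1, 'joint_pos': array([-5.97531314e+01,  2.05869512e+01,  6.41189901e-01, -1.59006995e-02,
       -7.01355525e+01, -1.65061906e+01]), 'qvel': array([ 0.02097884,  0.00738485,  0.16998323,  0.01034295, -0.04694647,
        0.04052964]), 'tau': array([-2.74757695e-03, -5.84161520e+01,  2.93754190e+01,  7.01547280e+00,
        1.02704132e-02, -4.58959062e-05]), 'tool_pos': array([ 0.16020176, -0.65531033,  0.23974288]), 'orientation': array([-1.79991228e+02, -8.22100848e-02,  1.03735258e+02]), 'force': array([ 0.12967444,  0.57892627, -0.74750956]), 'moment': array([ 0.00075965, -0.00727927, -0.01111863]), 'opening': 0.0876294280454152}
```

View pics/top0.png

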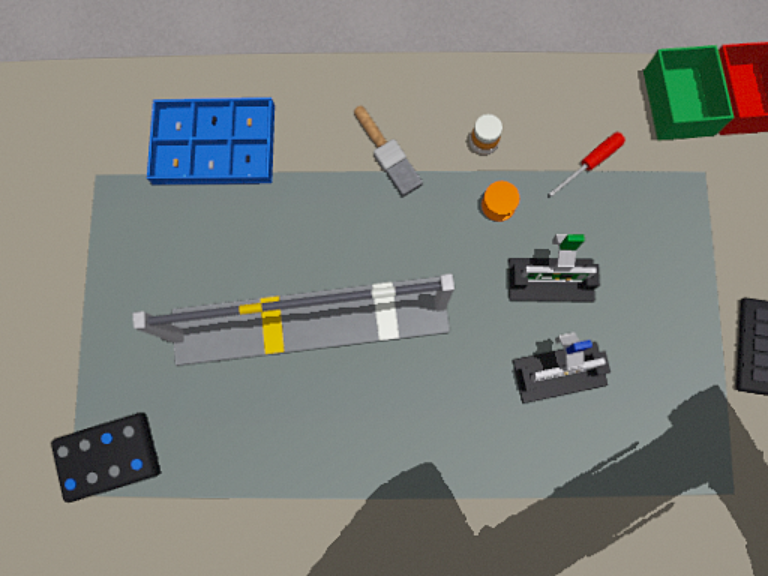

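View pics/side0.png

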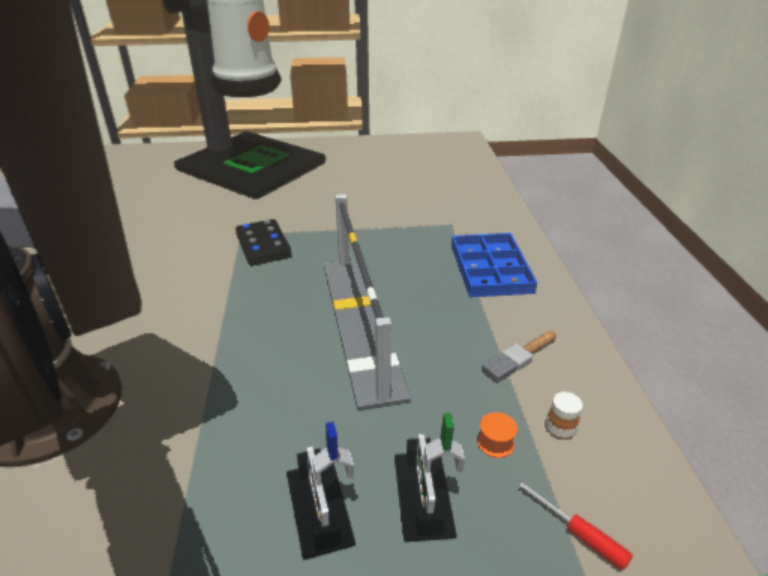

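The top view shows the green tab at (571,241) and the blue one at (580,346). The rail runs from (140,318) to (447,282), with the white band near x=383 and the yellow one near x=260. Next I'll measure them from depth.

```bash
python3 - <<'E'
from h import *
np.set_printoptions(precision=4,suppress=True)
for n in("top","side"):
    s=np.load(n+"0.npy",allow_pickle=True).item();W=cloud(s);hsv=cv2.cvtColor(s["color"],cv2.COLOR_RGB2HSV).astype(int);H,S,V=[hsv[...,i] for i in range(3)]
    reg=(W[...,0]>.3)&(W[...,0]<.9)&(abs(W[...,1])<.6)
    print(n)
    for nm,m in dict(green=(H>45)&(H<80)&(S>150),blue=(H>105)&(H<130)&(S>130)).items():
        q=W[m&reg&(W[...,2]>.105)&(W[...,2]<.19)]; print(nm,len(q))
        if len(q):
            print(q.min(0),q.max(0),np.median(q,0))
            t=q[q[:,2]>.15]
            if len(t)>5:
                print(" top",len(t),t.mean(0),cv2.minAreaRect((t[:,:2]*1000).astype(np.float32)))
    rail=reg&(W[...,2]>.152)&(W[...,2]<.172)&(W[...,1]>-.12)
    for nm,m in dict(rail=rail,yel=rail&(H>18)&(H<35)&(S>130),white=rail&(S<40)&(V>170)).items():
        q=W[m]; print(nm,len(q),q.min(0),q.max(0),q.mean(0)) if len(q) else print(nm,0)
    q=W[rail]; l=cv2.fitLine(q[:,:2].astype(np.float32),cv2.DIST_HUBER,0,.01,.01).ravel(); print("line",l,np.degrees(np.arctan2(l[1],l[0])))
    # base plate bands
    b=reg&(W[...,2]>.005)&(W[...,2]<.02)
    for nm,m in dict(yelb=b&(H>18)&(H<35)&(S>130),whiteb=b&(S<40)&(V>170)&(abs(W[...,1])<.2)).items():
        q=W[m]; print(nm,len(q),cv2.minAreaRect((q[:,:2]*1000).astype(np.float32)),q.mean(0)) if len(q) else 0
    st=reg&(W[...,2]>.035)&(W[...,2]<.05)&(V<60)&(W[...,1]<-.1)
    q=W[st]
    for sel in (q[q[:,0]>.6],q[q[:,0]<=.6]):
        if len(sel)>20: print("stand",len(sel),cv2.minAreaRect((sel[:,:2]*1000).astype(np.float32)))
    cv2.imwrite(f"pics/{n}1.png",0)if 0 else 0
s=np.load("top0.npy",allow_pickle=True).item()
cv2.imwrite("pics/crop1.png",np.hstack([cv2.resize(s["color"][150:205,330:412,::-1],None,fx=5,fy=5,interpolation=cv2.INTER_CUBIC)[:275,:375],cv2.resize(s["color"][180:235,90:165,::-1],None,fx=5,fy=5,interpolation=cv2.INTER_CUBIC)]))
E
```

```text
top
green 124
[ 0.6152 -0.2297  0.1136] [ 0.6271 -0.2073  0.1605] [ 0.6179 -0.2174  0.1477]
 top 59 [ 0.6213 -0.219   0.1561] ((621.8897705078125, -218.53945922851562), (21.029705047607422, 10.249688148498535), 87.9893798828125)
blue 92
[ 0.4666 -0.233   0.1053] [0.5311 0.2033 0.1646] [ 0.4723 -0.2164  0.1553]
 top 64 [ 0.4746 -0.2137  0.1564] ((498.35638427734375, -14.371185302734375), (440.01678466796875, 13.976120948791504), 83.25968933105469)
rail 1245 [ 0.4962 -0.0479  0.1521] [0.5593 0.366  0.1718] [0.5302 0.1654 0.164 ]
yel 105 [0.5176 0.1821 0.1584] [0.5336 0.2355 0.1703] [0.5245 0.2173 0.1642]
white 93 [0.5388 0.0278 0.1591] [0.5522 0.0578 0.169 ] [0.545  0.0434 0.1646]
line [ 0.1182 -0.993   0.5302  0.1654] -83.214455
yelb 413 ((594.778076171875, 93.99810791015625), (716.8721923828125, 325.76275634765625), 62.170555114746094) [0.5288 0.2212 0.0121]
whiteb 497 ((631.733642578125, -67.67457580566406), (260.9052429199219, 381.8570861816406), 88.83241271972656) [0.602  0.0333 0.0133]
stand 34 ((704.110595703125, -351.9130554199219), (84.02355194091797, 440.9584655761719), 35.72
[... 648 characters left out ...]
245 0.1646]
yel 27 [0.5184 0.0228 0.1611] [0.5423 0.2371 0.1682] [0.5242 0.2126 0.1656]
white 38 [0.5393 0.0289 0.1612] [0.5511 0.0609 0.1685] [0.5444 0.0443 0.1657]
line [ 0.119  -0.9929  0.5348  0.1245] -83.16496
yelb 141 ((516.2890625, 220.07937622070312), (72.05415344238281, 34.12235641479492), 8.937129974365234) [0.5162 0.2188 0.0132]
whiteb 227 ((633.5164184570312, -68.34989929199219), (262.899658203125, 376.3261413574219), 86.8357162475586) [0.5833 0.0356 0.014 ]
stand 71 ((605.32080078125, -221.451904296875), (11.390951156616211, 128.85858154296875), 0.45800676941871643)
stand 447 ((510.6046447753906, -224.01470947265625), (172.75181579589844, 130.45907592773438), 2.7840464115142822)
```

View pics/crop1.png

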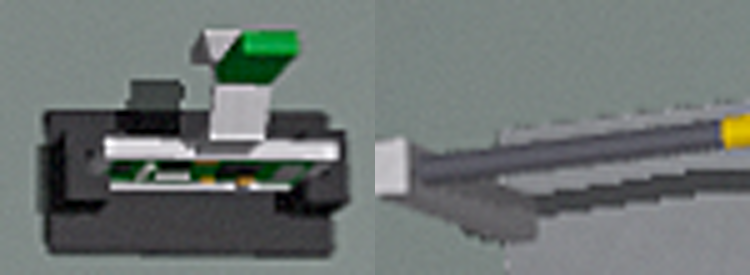

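```bash
cat >> h.py <<'E'
from scipy.spatial.transform import Rotation as Ro
def tgt(x,y,z,yaw):
    o=get_obs();R=Ro.from_euler("xyz",o["orientation"],degrees=True)
    T=Ro.from_euler("xyz",[180,0,yaw],degrees=True)
    sh=R.inv().apply(np.array([x,y,z])-o["tool_pos"])/.2; t=(R.inv()*T).as_rotvec(degrees=True)/360
    print("clock",o["clock"],"pos",o["tool_pos"].round(4),o["orientation"].round(2),"F",o["force"].round(1),"op",round(o["opening"],4))
    print("share",sh.round(3),"scaled",(sh/max(1,abs(sh).max())).round(3),"turn",t.round(4))
E
python3 -c "from h import *;tgt(.621,-.220,.245,180)"
```

```text
clock 0.1 pos [ 0.1602 -0.6553  0.2397] [-1.7999e+02 -8.0000e-02  1.0374e+02] F [ 0.1  0.6 -0.7] op 0.0876
share [ 1.567  2.755 -0.024] scaled [ 0.569  1.    -0.009] turn [ 1.000e-04 -2.000e-04 -2.118e-01]
```

```bash
python3 -m handwheel '[[[0.57,1,-0.02],[0,0,-0.212]],[[0.57,1,-0.02],[0,0,-0.212]],[[0.57,1,-0.02],[0,0,-0.212]],[[0.57,1,-0.02],[0,0,-0.212]],[[0.57,1,-0.02],[0,0,-0.212]]]' -1; python3 -c "from h import *;tgt(.621,-.220,.245,180)"
```

```text
clock: 0.52
tool_pos: [0.3124, -0.5109, 0.2438]
orientation: [180.0, -0.0, 139.9]
force: [0.7, -0.5, -0.2]
opening: 0.0878
clock 0.5167 pos [ 0.3124 -0.5109  0.2438] [ 1.7999e+02 -4.0000e-02  1.3987e+02] F [ 0.7 -0.5 -0.2] op 0.0878
share [-0.242  2.107 -0.006] scaled [-0.115  1.    -0.003] turn [ 1.000e-04 -1.000e-04 -1.115e-01]
```

```bash
python3 -m handwheel '[[[-0.115,1,0],[0,0,-0.111]],[[-0.115,1,0],[0,0,-0.111]],[[-0.115,1,0],[0,0,-0.111]],[[-0.115,1,0],[0,0,-0.111]],[[-0.115,1,0],[0,0,-0.111]]]'; python3 -c "from h import *;tgt(.621,-.220,.245,180)"
```

```text
clock: 0.93
tool_pos: [0.4603, -0.373, 0.244]
orientation: [180.0, -0.0, 175.8]
force: [0.3, 0.3, 0.5]
opening: 0.0881
clock 0.9333 pos [ 0.4603 -0.373   0.244 ] [ 1.7998e+02 -1.0000e-02  1.7576e+02] F [0.3 0.3 0.5] op 0.0881
share [-0.745  0.822 -0.005] scaled [-0.745  0.822 -0.005] turn [ 0.     -0.     -0.0118]
```

```bash
python3 -m handwheel '[[[-0.745,0.822,0],[0,0,-0.0118]],[[-0.745,0.822,0],[0,0,-0.0118]],[[-0.745,0.822,0],[0,0,-0.0118]],[[-0.745,0.822,0],[0,0,-0.0118]],[[-0.745,0.822,0],[0,0,-0.0118]]]'; python3 - <<'E'
from h import *
tgt(.621,-.220,.138,180)
s=snapshot("side");cv2.imwrite("pics/s2.png",cv2.resize(s["color"][150:384,180:380,::-1],None,fx=2.5,fy=2.5))
E
```

```text
clock: 1.35
tool_pos: [0.6118, -0.2308, 0.244]
orientation: [180.0, -0.0, 179.6]
force: [1.1, 0.1, 0.0]
opening: 0.0877
clock 1.35 pos [ 0.6118 -0.2308  0.244 ] [ 1.7999e+02 -2.0000e-02  1.7961e+02] F [1.1 0.1 0. ] op 0.0877
share [-0.046  0.054  0.53 ] scaled [-0.046  0.054  0.53 ] turn [ 0.     -0.0001 -0.0011]
```

View pics/s2.png

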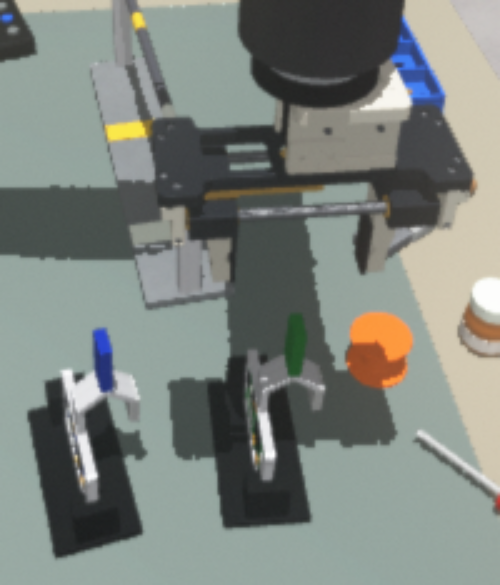

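The fingers straddle the green tab at about (295,345) in x, and the blue carrier is clear. I'll correct in xy, then descend.

```bash
python3 -m handwheel '[[[-0.046,0.054,0],[0,0,-0.001]],[[-0.046,0.054,0],[0,0,-0.001]],[[-0.046,0.054,0.2],[0,0,-0.001]],[[-0.046,0.054,0.2],[0,0,-0.001]]]'; python3 -c "from h import *;tgt(.621,-.220,.137,180)"
```

```text
clock: 1.73
tool_pos: [0.6165, -0.2212, 0.1982]
orientation: [179.8, -0.5, 179.9]
force: [-2.7, 0.8, -3.8]
opening: 0.0872
clock 1.7333 pos [ 0.6165 -0.2212  0.1982] [179.83  -0.47 179.88] F [-2.7  0.8 -3.8] op 0.0872
share [-0.025  0.005  0.306] scaled [-0.025  0.005  0.306] turn [ 0.0005 -0.0013 -0.0003]
```

```bash
python3 -m handwheel '[[[0,0,0],[0,0,0]],[[0,0,0],[0,0,0]],[[0,0,0],[0,0,0]]]'; python3 -c "from h import *;tgt(.621,-.220,.137,180)"
```

```text
clock: 1.98
tool_pos: [0.6205, -0.2229, 0.2062]
orientation: [-180.0, 0.1, 179.9]
force: [0.1, -0.6, 0.6]
opening: 0.0875
clock 1.9833 pos [ 0.6205 -0.2229  0.2062] [-1.7995e+02  1.3000e-01  1.7993e+02] F [ 0.1 -0.6  0.6] op 0.0875
share [-0.002  0.015  0.346] scaled [-0.002  0.015  0.346] turn [-0.0001  0.0004 -0.0002]
```

```bash
python3 -m handwheel '[[[0,0.01,0.1],[0,0,0]],[[0,0.01,0.2],[0,0,0]],[[0,0.01,0.28],[0,0,0]],[[0,0.01,0.33],[0,0,0]],[[0,0.01,0.345],[0,0,0]]]';python3 -m handwheel '[[[0,0,0],[0,0,0]],[[0,0,0],[0,0,0]],[[0,0,0],[0,0,0]]]'
```

```text
clock: 2.4
tool_pos: [0.6196, -0.2202, 0.1346]
orientation: [180.0, -0.1, 179.9]
force: [-0.2, 0.3, 0.1]
opening: 0.0875
clock: 2.65
tool_pos: [0.6209, -0.2202, 0.1367]
orientation: [-180.0, 0.1, 180.0]
force: [1.0, -0.4, 1.1]
opening: 0.0875
```

```bash
python3 - <<'E'
from h import *
tgt(.621,-.220,.137,180)
s=snapshot("side");cv2.imwrite("pics/s3.png",cv2.resize(s["color"][200:364,180:350,::-1],None,fx=3.2,fy=3.2))
E
```

```text
clock 2.65 pos [ 0.6209 -0.2202  0.1367] [-1.7997e+02  1.2000e-01  1.7998e+02] F [ 1.  -0.4  1.1] op 0.0875
share [-0.001  0.001 -0.002] scaled [-0.001  0.001 -0.002] turn [-0.0001  0.0003 -0.0001]
```

View pics/s3.png

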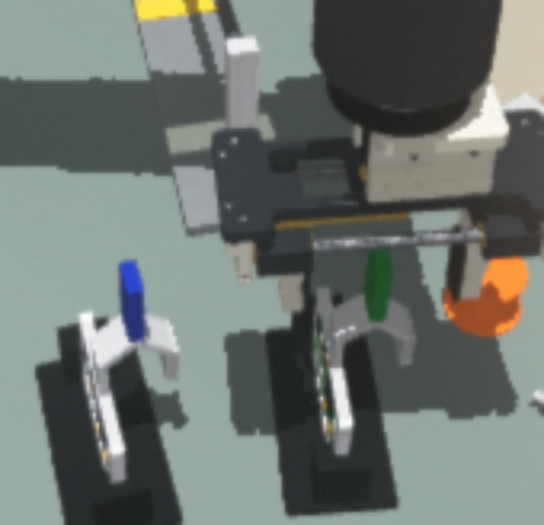

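The tab at (378,285) lies between the two fingers at (290,290) and (465,270). Closing the gripper.

```bash
for i in 1 2 3; do python3 -m handwheel '[[[0,0,0],[0,0,0]],[[0,0,0],[0,0,0]],[[0,0,0],[0,0,0]],[[0,0,0],[0,0,0]],[[0,0,0],[0,0,0]]]' 1; done
```

```text
clock: 3.12
tool_pos: [0.6201, -0.2199, 0.1353]
orientation: [-180.0, 0.0, 180.0]
force: [0.3, 0.3, -0.2]
opening: 0.0599
clock: 3.53
tool_pos: [0.62, -0.2199, 0.1351]
orientation: [180.0, -0.0, 180.0]
force: [0.4, -0.0, -0.8]
opening: 0.0263
clock: 3.95
tool_pos: [0.6187, -0.22, 0.1354]
orientation: [180.0, -0.2, 180.0]
force: [-3.7, 0.9, 4.5]
opening: 0.0098
```

```bash
python3 -m handwheel '[[[0,0,-0.03],[0,0,0]],[[0,0,-0.09],[0,0,0]],[[0,0,-0.16],[0,0,0]],[[0,0,-0.24],[0,0,0]],[[0,0,-0.32],[0,0,0]]]'; python3 -m handwheel '[[[0,0,-0.1],[0,0,0]],[[0,0,-0.2],[0,0,0]],[[0,0,-0.33],[0,0,0]],[[0,0,-0.46],[0,0,0]],[[0,0,-0.58],[0,0,0]]]';  python3 -m handwheel '[[[0,0,-0.04],[0,0,0]],[[0,0,-0.06],[0,0,0]],[[0,0,-0.06],[0,0,0]],[[0,0,-0.06],[0,0,0]],[[0,0,-0.06],[0,0,0]]]'; python3 - <<'E'
from h import *
tgt(.5435,.040,.326,186.8)
s=snapshot("side");cv2.imwrite("pics/s4.png",cv2.resize(s["color"][100:364,150:380,::-1],None,fx=2.2,fy=2.2))
E
```

```text
clock: 4.37
tool_pos: [0.6207, -0.2201, 0.2008]
orientation: [-180.0, 0.1, 180.0]
force: [0.6, 0.3, -1.7]
opening: 0.0098
clock: 4.78
tool_pos: [0.6208, -0.2201, 0.3184]
orientation: [-180.0, 0.2, 180.0]
force: [0.6, 0.2, -0.4]
opening: 0.0095
clock: 5.2
tool_pos: [0.6196, -0.2197, 0.3255]
orientation: [180.0, -0.1, 180.0]
force: [-0.3, 0.7, -0.9]
opening: 0.0095
clock 5.2 pos [ 0.6196 -0.2197  0.3255] [ 1.7997e+02 -1.3000e-01  1.7997e+02] F [-0.3  0.7 -0.9] op 0.0095
share [ 3.810e-01  1.298e+00 -1.000e-03] scaled [ 0.294  1.    -0.001] turn [ 0.0001 -0.0004 -0.019 ]
```

View pics/s4.png

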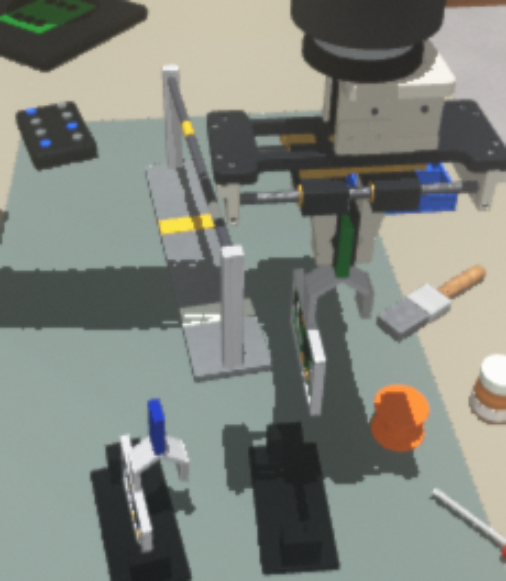

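The carrier is out of its stand and upright in the jaws at (330,330). Moving it above the white band.

```bash
python3 -m handwheel '[[[0.02,0.07,0],[0,0,-0.002]],[[0.06,0.2,0],[0,0,-0.005]],[[0.11,0.37,0],[0,0,-0.009]],[[0.16,0.54,0],[0,0,-0.013]],[[0.21,0.71,0],[0,0,-0.019]]]'; python3 -c "from h import *;tgt(.545,.040,.326,186.8)"
```

```text
clock: 5.67
tool_pos: [0.5771, -0.0765, 0.3262]
orientation: [180.0, -0.1, -173.2]
force: [0.9, 1.5, -1.2]
opening: 0.01
clock 5.6667 pos [ 0.5771 -0.0765  0.3262] [ 1.7999e+02 -8.0000e-02 -1.7316e+02] F [ 0.9  1.5 -1.2] op 0.01
share [0.09  0.597 0.001] scaled [0.09  0.597 0.001] turn [ 0.     -0.0002  0.0001]
```

```bash
python3 -m handwheel '[[[0.03,0.17,0],[0,0,0]],[[0.05,0.33,0],[0,0,0]],[[0.07,0.47,0],[0,0,0]],[[0.085,0.56,0],[0,0,0]],[[0.09,0.595,0],[0,0,0]]]';python3 -m handwheel '[[[0,0,0],[0,0,0]],[[0,0,0],[0,0,0]],[[0,0,0],[0,0,0]],[[0,0,0],[0,0,0]]]'; python3 - <<'E'
from h import *
tgt(.545,.040,.196,186.8)
s=snapshot("side");W=cloud(s)
hsv=cv2.cvtColor(s["color"],cv2.COLOR_RGB2HSV).astype(int);H,S,V=[hsv[...,i] for i in range(3)]
q=W[(H>45)&(H<80)&(S>130)&(W[...,2]>.25)];print(len(q),np.nanmin(q,0),np.nanmax(q,0))
cv2.imwrite("pics/s5.png",cv2.resize(s["color"][60:290,150:350,::-1],None,fx=2.6,fy=2.6))
E
```

```text
clock: 6.08
tool_pos: [0.545, 0.0406, 0.3268]
orientation: [180.0, -0.0, -173.0]
force: [0.6, -0.4, -1.6]
opening: 0.0103
clock: 6.42
tool_pos: [0.5463, 0.0373, 0.3269]
orientation: [-180.0, -0.0, -173.3]
force: [0.5, -0.9, -1.7]
opening: 0.0099
clock 6.4167 pos [0.5463 0.0373 0.3269] [-1.7999e+02 -3.0000e-02 -1.7325e+02] F [ 0.5 -0.9 -1.7] op 0.0099
share [0.004 0.014 0.655] scaled [0.004 0.014 0.655] turn [-0.     -0.0001 -0.0002]Traceback (most recent call last):
  File "<stdin>", line 5, in <module>
    res = np.fmin.reduce(a, axis=axis, out=out, **kwargs)
ValueError: zero-size array to reduction operation fmin which has no identity
```

```bash
python3 -m handwheel '[[[0.004,0.013,0.04],[0,0,0]],[[0.004,0.013,0.1],[0,0,0]],[[0.004,0.013,0.2],[0,0,0]],[[0.004,0.013,0.3],[0,0,0]],[[0.004,0.013,0.36],[0,0,0]]]';python3 -m handwheel '[[[0,0,0],[0,0,0]],[[0,0,0],[0,0,0]],[[0,0,0],[0,0,0]],[[0,0,0],[0,0,0]]]'; python3 - <<'E'
from h import *
tgt(.545,.040,.1955,186.8)
s=snapshot("side")
cv2.imwrite("pics/s5.png",cv2.resize(s["color"][110:280,180:330,::-1],None,fx=3.5,fy=3.5,interpolation=cv2.INTER_CUBIC))
E
```

```text
clock: 6.88
tool_pos: [0.544, 0.04, 0.2524]
orientation: [180.0, -0.2, -173.3]
force: [-0.5, 0.2, -1.8]
opening: 0.01
clock: 7.22
tool_pos: [0.5457, 0.0406, 0.2563]
orientation: [180.0, 0.1, -173.2]
force: [0.7, 0.4, -0.3]
opening: 0.01
clock 7.2167 pos [0.5457 0.0406 0.2563] [ 1.7999e+02  1.0000e-01 -1.7320e+02] F [ 0.7  0.4 -0.3] op 0.01
share [ 0.004 -0.003  0.304] scaled [ 0.004 -0.003  0.304] turn [ 0.      0.0003 -0.    ]
```

View pics/s5.png

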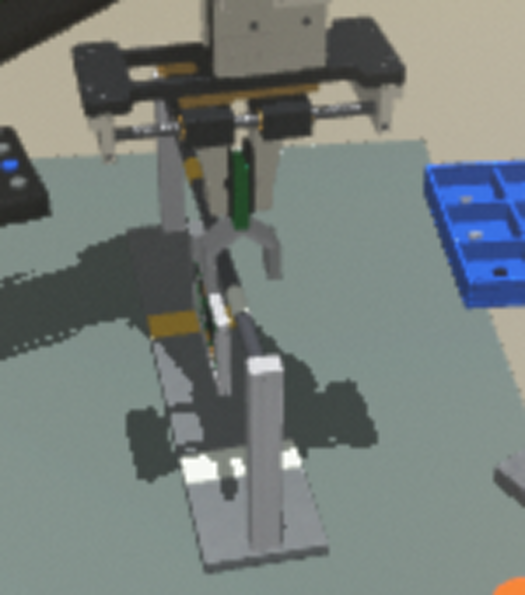

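The board at (220,330) is on the robot's side of the rail, and the hook opening at (240,235) is above the white band. Lowering.

```bash
python3 -m handwheel '[[[0.004,0,0.05],[0,0,0]],[[0.004,0,0.11],[0,0,0]],[[0.004,0,0.18],[0,0,0]],[[0.004,0,0.24],[0,0,0]],[[0.004,0,0.275],[0,0,0]]]';python3 -m handwheel '[[[0,0,0],[0,0,0]],[[0,0,0],[0,0,0]],[[0,0,0],[0,0,0]],[[0,0,0],[0,0,0]]]'; python3 -c "from h import *;tgt(.545,.040,.1955,186.8)"
```

```text
clock: 7.68
tool_pos: [0.5435, 0.0404, 0.1985]
orientation: [180.0, -0.1, -173.2]
force: [-0.7, -0.6, -1.6]
opening: 0.0097
clock: 8.02
tool_pos: [0.5448, 0.0407, 0.201]
orientation: [180.0, 0.1, -173.2]
force: [0.1, 0.7, -1.3]
opening: 0.0099
clock 8.0167 pos [0.5448 0.0407 0.201 ] [ 1.7998e+02  8.0000e-02 -1.7318e+02] F [ 0.1  0.7 -1.3] op 0.0099
share [-0.001 -0.003  0.028] scaled [-0.001 -0.003  0.028] turn [0.     0.0002 0.    ]
```

```bash
for i in 1 2 3; do python3 -m handwheel '[[[0,0,0.005],[0,0,0]],[[0,0,0.01],[0,0,0]],[[0,0,0.01],[0,0,0]],[[0,0,0.01],[0,0,0]]]' | grep -E "pos|force"; done; python3 -c "from h import *;tgt(.5235,.2205,.1955,186.8)"
```

```text
tool_pos: [0.5443, 0.0405, 0.1983]
force: [0.6, -0.4, -2.2]
tool_pos: [0.5445, 0.0405, 0.1962]
force: [0.4, 0.3, -0.8]
tool_pos: [0.5453, 0.0406, 0.1954]
force: [0.8, -0.4, 5.4]
clock 9.0167 pos [0.5453 0.0406 0.1954] [-1.8000e+02  1.4000e-01 -1.7317e+02] F [ 0.8 -0.4  5.4] op 0.0097
share [ 0.001  0.906 -0.   ] scaled [ 0.001  0.906 -0.   ] turn [-0.      0.0004  0.0001]
```

The hook seated with 5 N of contact, at the height predicted. I'll ease up 1 mm and slide along the rail.

```bash
python3 -m handwheel '[[[0,0,-0.006],[0,0,0]],[[0,0.02,-0.006],[0,0,0]],[[0,0.06,-0.006],[0,0,0]],[[0,0.12,-0.006],[0,0,0]],[[0,0.19,-0.006],[0,0,0]]]'; python3 -m handwheel '[[[0,0.08,0],[0,0,0]],[[0,0.16,0],[0,0,0]],[[0,0.24,0],[0,0,0]],[[0,0.32,0],[0,0,0]],[[0,0.40,0],[0,0,0]]]';python3 -c "from h import *;tgt(.5235,.2205,.196,186.8)"
```

```text
clock: 9.43
tool_pos: [0.5403, 0.0786, 0.1958]
orientation: [-180.0, 0.1, -173.2]
force: [3.4, -2.2, 2.9]
opening: 0.0098
clock: 9.85
tool_pos: [0.5306, 0.1589, 0.1958]
orientation: [-180.0, 0.1, -173.2]
force: [3.5, -3.4, 2.7]
opening: 0.0103
clock 9.85 pos [0.5306 0.1589 0.1958] [-1.7997e+02  7.0000e-02 -1.7316e+02] F [ 3.5 -3.4  2.7] op 0.0103
share [-0.001  0.31  -0.001] scaled [-0.001  0.31  -0.001] turn [-0.0001  0.0002  0.0001]
```

```bash
python3 -m handwheel '[[[0,0.08,0],[0,0,0]],[[0,0.16,0],[0,0,0]],[[0,0.23,0],[0,0,0]],[[0,0.28,0],[0,0,0]],[[0,0.31,0],[0,0,0]]]'; python3 -m handwheel '[[[0,0,0],[0,0,0]],[[0,0,0],[0,0,0]],[[0,0,0],[0,0,0]]]';python3 - <<'E'
from h import *
tgt(.5235,.2205,.196,186.8)
a=[]
s=snapshot("side");t=snapshot("top")
cv2.imwrite("pics/s6.png",np.hstack([cv2.resize(s["color"][120:240,190:290,::-1],(400,480),interpolation=cv2.INTER_CUBIC),cv2.resize(t["color"][150:270,120:220,::-1],(400,480),interpolation=cv2.INTER_CUBIC)]))
E
```

```text
clock: 10.27
tool_pos: [0.5232, 0.2205, 0.1958]
orientation: [-180.0, 0.1, -173.1]
force: [5.0, -4.1, 4.0]
opening: 0.0097
clock: 10.52
tool_pos: [0.5234, 0.2204, 0.1957]
orientation: [179.9, 0.1, -173.2]
force: [3.0, 4.3, 4.1]
opening: 0.0097
clock 10.5167 pos [0.5234 0.2204 0.1957] [ 1.7988e+02  9.0000e-02 -1.7318e+02] F [3.  4.3 4.1] op 0.0097
share [-0.001  0.001 -0.001] scaled [-0.001  0.001 -0.001] turn [0.0003 0.0003 0.0001]
```

View pics/s6.png

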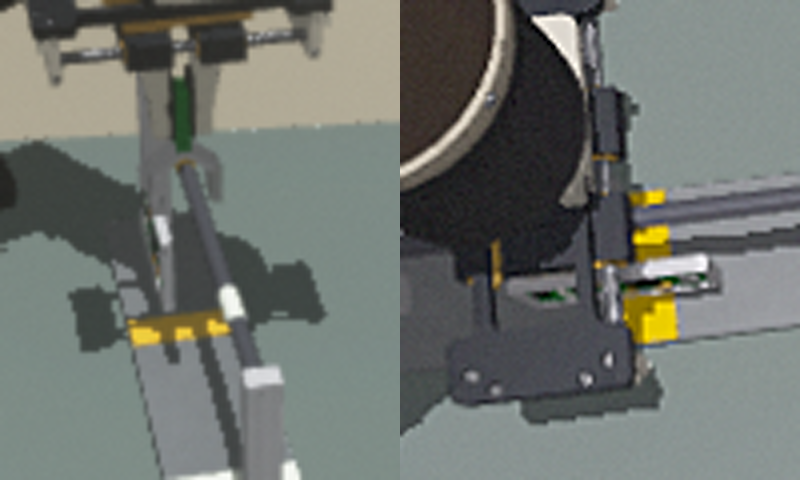

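The hook covers the yellow band, and only a thin yellow edge shows at (183,160) in the side half. That matches a 24 mm hook centred on a 30 mm band. Releasing and lifting away.

```bash
for i in 1 2 3; do python3 -m handwheel '[[[0,0,0],[0,0,0]],[[0,0,0],[0,0,0]],[[0,0,0],[0,0,0]],[[0,0,0],[0,0,0]],[[0,0,0],[0,0,0]]]' -1|grep -E "force|open"; done
python3 -m handwheel '[[[0,0,-0.06],[0,0,0]],[[0,0,-0.15],[0,0,0]],[[0,0,-0.26],[0,0,0]],[[0,0,-0.38],[0,0,0]],[[0,0,-0.5],[0,0,0]]]'; python3 -m handwheel '[[[0.2,0,0],[0,0,0]],[[0.4,0,0],[0,0,0]],[[0.6,0,0],[0,0,0]],[[0.6,0,0],[0,0,0]],[[0.6,0,0],[0,0,0]]]'; python3 -m handwheel '[[[0,-0.15,0],[0,0,0]],[[0,-0.35,0],[0,0,0]],[[0,-0.55,0],[0,0,0]],[[0,-0.75,0],[0,0,0]],[[0,-0.9,0],[0,0,0]]]'
python3 - <<'E'
from h import *
np.set_printoptions(precision=4,suppress=True)
for n in("side","top"):
    s=snapshot(n);W=cloud(s)
    hsv=cv2.cvtColor(s["color"],cv2.COLOR_RGB2HSV).astype(int);H,S,V=[hsv[...,i] for i in range(3)]
    m=(H>45)&(H<80)&(S>120)&(W[...,2]>.17)&(W[...,2]<.24)&(W[...,1]>.15);q=W[m];print(n,len(q))
    if len(q):print(q.min(0),q.max(0),np.median(q,0))
    b=W[(H>105)&(H<130)&(S>130)&(W[...,2]>.15)&(W[...,2]<.17)&(W[...,1]<-.18)];print("blue",b.mean(0))
    if n=="side":A=s
    else:T=s
cv2.imwrite("pics/s7.png",np.hstack([cv2.resize(A["color"][120:240,190:290,::-1],(400,480),interpolation=cv2.INTER_CUBIC),cv2.resize(T["color"][150:270,120:220,::-1],(400,480),interpolation=cv2.INTER_CUBIC)]))
E
```

```text
force: [-0.8, 0.4, 0.0]
opening: 0.0377
force: [0.1, -0.7, -1.1]
opening: 0.0711
force: [-0.4, -0.8, 0.8]
opening: 0.0873
clock: 12.28
tool_pos: [0.5227, 0.2191, 0.2963]
orientation: [-180.0, -0.0, -173.2]
force: [0.2, 0.5, -1.1]
opening: 0.0876
clock: 12.7
tool_pos: [0.4024, 0.2048, 0.2965]
orientation: [179.9, 0.1, -173.1]
force: [-0.1, 0.5, 0.6]
opening: 0.0879
clock: 13.12
tool_pos: [0.4256, 0.024, 0.2955]
orientation: [-180.0, 0.0, -173.2]
force: [-0.5, 0.6, 0.6]
opening: 0.0877
side 23
[0.5174 0.2064 0.1793] [0.5251 0.2283 0.2191] [0.5222 0.2096 0.2168]
blue [ 0.4742 -0.2237  0.1567]
top 109
[0.516  0.2071 0.1776] [0.5274 0.2305 0.2209] [0.5201 0.2168 0.2158]
blue [ 0.4735 -0.2203  0.156 ]
```

View pics/s7.png

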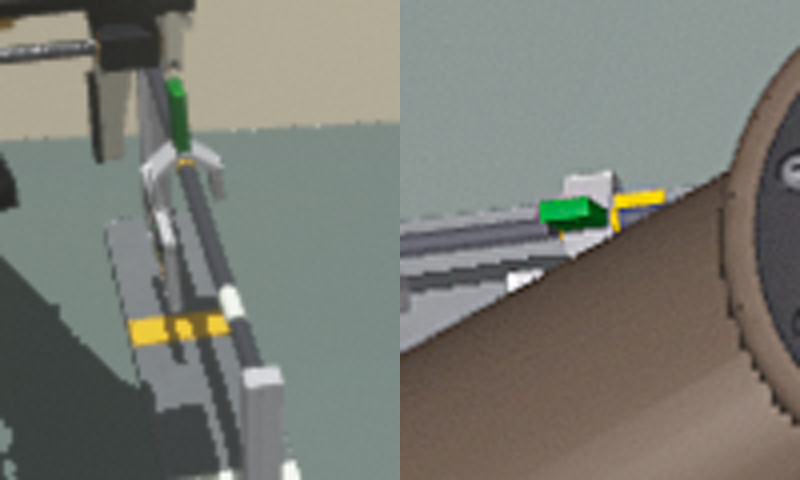

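The green carrier hangs upright with its hook over the yellow band. The tab centre is near y = 0.219 m, against 0.2205 for the mark, and its height is about 0.198 m. I'll let it settle and hand in.

```bash
python3 -m handwheel '[[[0,0,0],[0,0,0]],[[0,0,0],[0,0,0]],[[0,0,0],[0,0,0]],[[0,0,0],[0,0,0]],[[0,0,0],[0,0,0]]]'; python3 -c "from plant import *;print(close_job())"
```

```text
clock: 13.63
tool_pos: [0.4252, 0.0271, 0.2953]
orientation: [-180.0, -0.0, -173.1]
force: [0.4, -0.8, 0.9]
opening: 0.0872
the job is handed in; nothing more can be done
None
```

The green carrier is hanging on the rail at the yellow band, released, and the job is handed in at about 13.6 s of the 48 s allowed. I drew it straight up out of its stand and hooked it over the rail at the white band, where it seated with about 5 N. I then slid it about 181 mm along the rail, with the hook still over it, and moved the arm clear.

Last checks, from the pictures:
- **Position along the rail:** the tab is about 2 mm from the yellow band's centre (15 mm allowed).
- **Position across the rail:** the tab is within about 3 mm of the rail's axis (18 mm allowed).
- **Height:** the tab centre is about 38 mm above the rail's axis, so it is seated, and it looks upright.
- **Blue carrier:** the two readings I trust, both from the side camera, differ by less than 1 mm. The first top-camera reading of it was unusable because another blue object was mixed in.

I found no failed or conflicting checks beyond camera differences of up to about 3 mm. Carrier speed was not measured directly. Handing in gave no verdict.

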